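# Load the medallion into the marking station

## Task

Load the pallet that carries the round brass medallion into the blue marking station: slide it in, medallion end first, between the two low rails and under the bridge until its nose meets the red stop and it lies flat on the bed. Then let go, and leave the other two pallets where they are.

Things in the scene. Friction and masses are not known exactly. Their poses are not given: they have to be found in the camera images.
- pallet_round: Black plate 160 x 60 x 8 mm (x, y, z), 0.22 kg, balanced 20 mm tailward of centre. Brass disc 42 mm wide, 6 thick, fixed on top at x = +50 mm (nose). Yellow upright grip at x = -50 mm (tail): 30 mm long (x), 15 wide (y), top 63 mm above the underside; pinch its width from above. Origin: centre of the underside; x to the nose, z up. Starts flat on the table, nose roughly away from the robot.
- pallet_square: Bystander: the same black pallet with the same yellow grip, but a square copper blank, 38 mm wide, near its nose. Origin and axes as for pallet_round.
- pallet_ring: Bystander: the same black pallet with the same yellow grip, but a steel ring blank, 42 mm across, near its nose. Origin and axes as for pallet_round.
- station: Fixed. Origin on the table under a seated pallet's origin; x inwards, axes as the seated pallet's; mm. Bed: x -170 to 160, y -80 to 80, top z 10. Dark rails, tops z 20, x -130 to 15, leave a channel 84 wide (y -42 to 42). Blue bridge x 15 to 95: posts 84 apart, underside z 70, lens z 62; top of machine z 172. Red stop: front face x 80, top z 24. The pallet's grip stays in front of the bridge.
There are look-alikes about, which are no part of the job. Leave any purple or white look-alike of the pallet_round alone.

How it is judged:
At the end, for the whole second after the job is handed in: The pallet with the round brass medallion lies at rest and flat (within 0.08 rad) on the station's bed between the rails, medallion under the bridge, its origin within 12 mm of fully home along the station's x and 16 mm across, within 0.2 rad of the sliding direction (x of pallet_round in the frame of station between -0.012 and 0.006 m and y of pallet_round in the frame of station between -0.016 and 0.016 m and z of pallet_round in the frame of station between 0.006 and 0.014 m and angle between pallet_round's own z axis and vertical below 0.08 rad and angle between the x axis of pallet_round and the x axis of station, either way round below 0.2 rad and linear speed of pallet_round below 0.02 m/s); the robot touches nothing.
It fails at once if the pallet with the copper square is moved more than 30 mm (distance of pallet_square from where it was at the start of the episode above 0.03 m).
It fails at once if the pallet with the steel ring is moved more than 30 mm (distance of pallet_ring from where it was at the start of the episode above 0.03 m).
It also fails if it takes over 40 s, if anything falls off the work surface, if the arm or the gripper's body presses on something with over 40 N, if the wrist force passes 120 N, or if a joint passes its speed limit or range.

## Robot

A 6-joint arm with a two-finger parallel gripper is mounted at the origin on the work surface. World frame = base frame: x ahead of the robot, y to its left, z up, the work surface at z = 0. Lengths are in m, angles in rad, forces in N, time in s.
With the tool pointing down it reaches from about 0.3 to 0.875 m from the base axis. Payload 6.4 kg.
Tool frame: the origin (TCP) lies between the finger pads; the fingertips stand 25 mm ahead of it and the grasp point (between the pads) lies 6 mm ahead of it; z points along the fingers, y is the line along which they close (so a half turn about z gives the same grasp; the last joint's range is limited). The gripper opens to 85 mm and grips with 20 to 120 N. Pads are 22 mm wide; open, the fingers measure 114 mm over their backs; the gripper's body (76 mm by 85 mm) begins 54 mm behind the grasp point. The pads swing forward as they close: fully open they stand 13 mm farther back than shut.
Start: joints at [-1.37, 0.181, 1.607, -0, 1.354, -0.206], TCP at [0.228, -0.528, 0.256] pointing down, gripper open.
Joint ranges: [-2.99, 2.99], [-0.89, 2.07], [0.3, 2.58], [-1.14, 4.28], [0, 2.63], [-3.12, 3.12]. Speed limits (rad/s): [2.57, 2.57, 3.01, 3.14, 3.14, 3.14].

## Interface

Orientations are given as a unit quaternion [w, x, y, z].
In Python, from bench import ctrl gives the robot as it stands.
- The arm moves only by the tool servo_tool, never from a script. Its argument "series" is text: rows parted by semicolons, each of 7 numbers parted by spaces: the gripper command: -1 is fully open, 1 is shut, values between are in proportion, then the shift along the tool's x, y, z in m, then the turn, a rotation vector about the tool's x, y, z in degrees. A call has 1 to 12 rows; each row is the pose to reach, as a shift and turn from the pose commanded when the call began, along the tool's axes at that moment; what a row does not reach only later rows make up. A row lasts 1/12 s, in which the tool goes at most 41.7 mm and 7.16 degrees, less where a joint would pass 70% of its speed; a pose out of reach is approached as far as the arm can. A call with a gripper value outside its range is refused whole. The fingers move at their own pace and stop on an object; the grip force is fixed at half the most. Time passes only in rows, so rows that repeat a pose let the fingers close. It gives the time, the measured TCP pose, the force, the opening and the grip force at its end, in the units of the state.
- ctrl.get_obs(): the state, without advancing time (a new reading comes with each control period).
- ctrl.camera(name): name is "scene" or "top" or "wrist"; returns a dict with "img" (384x512x3 uint8, red, green, blue), "z_map" (384x512 float32, m along the optical axis (not along the pixel's ray), 0 where there is no reading), "fovy" (degrees; the focal length in pixels is half the picture's height over the tangent of half this angle, whatever the lens; pixels are square), "cx", "cy" (the principal point, pixels), "k1" (the pictures are not rectified: a ray, as slopes to the right and down, at radius r is drawn at 1 + k1 r^2 times it, then the intrinsics apply), "extrinsics" (4x4, takes a point from camera to world coordinates); the wrist camera has in their place "T_tool_cam" (4x4, takes a point from camera to tool coordinates, whose origin is the TCP and whose axes are the flange's). Camera axes: x right, y down, z forward; pixel columns grow to the right and rows downward; lengths in m; the calibration is good to about 2 mm. A picture is of the moment at which its call begins: read the wrist's pose just before it.
- ctrl.hand_in(): hands the job in; it is judged then, once.
The state is a dict: "time_s": time; "q": joint angles; "dq": joint speeds; "joint_efforts": joint torques, N m; "eef_pos": TCP position; "eef_rot": TCP orientation; "wrist_force": force on the tool from outside, world axes, zero at the start; "torque": the same for the moment, N m; "opening": opening from 0.0 (shut) to 1.0 (fully open); "grasp_force": force on a finger pad.
Only numpy, scipy, OpenCV 4.12 (cv2) and the standard library are available. Lean on these libraries where they do the work, as an engineer would, in place of code of your own. Each camera call takes 0.05 s, during which the arm holds its last target. There are 200 camera calls.

## Working session

There is one attempt and no reset: what is moved stays moved. The work goes in short steps, Python scripts to look and compute and a tool call to move; the robot and the scene stay as the last step left them, time stands still between calls to the robot, and variables do not carry over. Pictures are saved under pics/ and viewed, at most 10 in all, crops included, and the job is handed in when it is done.

Besides the shell and the picture viewer there is one more tool, called as a command line: name --argument value ..., lists and objects as JSON in quotes. servo_tool: Moves the arm, as the interface text tells. Its arguments: {"type":"object","properties":{"series":{"type":"string"}},"required":["series"]}

```bash
mkdir -p pics; cat > h.py <<'E'
import numpy as np, cv2, pickle
from bench import ctrl
def snap(name):
    o=ctrl.get_obs(); c=ctrl.camera(name); c['obs']=o
    if 'extrinsics' in c: T=np.array(c['extrinsics'])
    else:
        w,x,y,z=o['eef_rot']; from scipy.spatial.transform import Rotation as R
        A=np.eye(4); A[:3,:3]=R.from_quat([x,y,z,w]).as_matrix(); A[:3,3]=o['eef_pos']; T=A@np.array(c['T_tool_cam'])
    c['T']=T
    H,W=c['img'].shape[:2]; f=H/2/np.tan(np.radians(c['fovy'])/2)
    K=np.array([[f,0,c['cx']],[0,f,c['cy']],[0,0,1]])
    uv=np.stack(np.meshgrid(np.arange(W),np.arange(H)),-1).reshape(-1,2).astype(float)
    d=(uv-[c['cx'],c['cy']])/f; s=d.copy()
    for _ in range(30): s=d/(1+c['k1']*(s**2).sum(1,keepdims=True))
    z=c['z_map'].reshape(-1,1)
    P=np.hstack([s*z,z])@T[:3,:3].T+T[:3,3]
    P[z[:,0]==0]=np.nan
    c['P']=P.reshape(H,W,3); c['slopes']=s.reshape(H,W,2)
    return c
def save(img,n): cv2.imwrite('pics/'+n,np.ascontiguousarray(img[...,::-1]))
E
python3 - <<'E'
from h import *
a=snap('top');b=snap('scene')
pickle.dump((a,b),open('s0.pkl','wb'))
save(a['img'],'top0.png');save(b['img'],'scene0.png')
o=a['obs'];print(o['time_s'],o['eef_rot'],a['T'].round(3).tolist(),b['T'].round(3).tolist())
E
```

```text
0.0 [-8.87140274e-04  9.79382742e-01  2.02011529e-01 -5.36386849e-06] [[0.004, -0.997, 0.073, 0.423], [-1.0, -0.005, -0.004, -0.052], [0.004, -0.073, -0.997, 0.918], [0.0, 0.0, 0.0, 1.0]] [[0.379, 0.794, -0.476, 0.877], [0.925, -0.327, 0.192, -0.217], [-0.003, -0.513, -0.858, 0.813], [0.0, 0.0, 0.0, 1.0]]
```

View pics/top0.png

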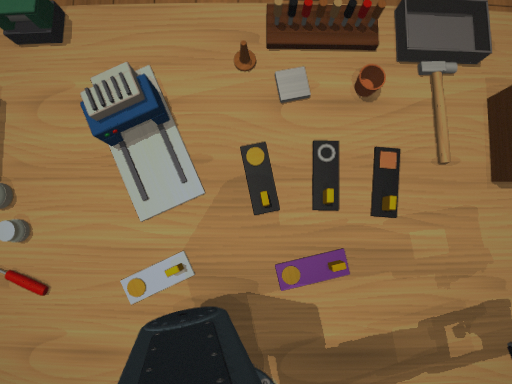

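View pics/scene0.png

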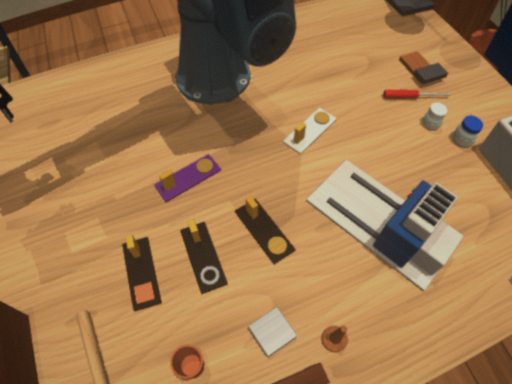

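The top view shows five disc, ring or square carriers:
- (260,178): black plate with a brass disc at (255,156) and its grip at (265,198)
- (327,175): black with a steel ring
- (386,182): black with a copper square
- (157,278): white look-alike
- (312,270): purple look-alike

Only the one at (260,178) is black with a round brass disc, so it is the target. The station is at (145,150), with its entry towards the lower right.

```bash
python3 - <<'E'
from h import *
a,b=pickle.load(open('s0.pkl','rb'))
save(cv2.resize(a['img'][50:230,70:300],None,fx=3,fy=3,interpolation=cv2.INTER_CUBIC),'crop0.png')
def rect(p,n):
    r=cv2.minAreaRect((p[:,:2]*1000).astype(np.float32)); print(n,len(p),[np.round(v,1) for v in r],'z',np.median(p[:,2]).round(4))
for c,nm in((a,'top'),(b,'scene')):
    P=c['P'];I=c['img'].astype(int);hsv=cv2.cvtColor(c['img'],cv2.COLOR_RGB2HSV)
    print(nm,'table z',np.nanmedian(P[...,2]))
    reg=(P[...,0]>.3)&(P[...,0]<.62)&(P[...,1]>-.12)&(P[...,1]<.08)
    yel=(hsv[...,0]>15)&(hsv[...,0]<32)&(hsv[...,1]>190)&reg
    g=yel&(P[...,2]>.055);rect(P[g],'griptop');print(P[g].mean(0))
    d=yel&(P[...,2]<.03)&(P[...,2]>.008);rect(P[d],'disc');print(P[d].mean(0))
    k=(I.max(2)<70)&reg&(P[...,2]<.014)&(P[...,2]>.003)
    n,l,s,_=cv2.connectedComponentsWithStats(k.astype(np.uint8));j=1+s[1:,4].argmax();rect(P[l==j],'plate')
    st=(P[...,1]>.06)&(P[...,1]<.35)&(P[...,0]>.35)&(P[...,0]<.75)
    bed=st&(hsv[...,1]<50)&(I.min(2)>110)&(abs(P[...,2]-.010)<.005);rect(P[bed],'bed')
    rl=st&(I.max(2)<90)&(abs(P[...,2]-.020)<.006)
    n,l,s,_=cv2.connectedComponentsWithStats(rl.astype(np.uint8))
    for j in range(1,n):
        if s[j,4]>50: rect(P[l==j],'rail')
    t=st&(P[...,2]>.155);rect(P[t],'machtop')
E
```

```text
top table z 0.0014399265647410675
griptop 97 [array([476. , -65.9]), array([29.3, 14.5]), np.float64(11.3)] z 0.0633
[ 0.47606592 -0.0657904   0.06347733]
disc 129 [array([444.7, -73.6]), array([300.1,  38. ]), np.float64(12.5)] z 0.015
[ 0.45548126 -0.07765399  0.01491351]
plate 1417 [array([524.5, -55.7]), array([157.9,  59.6]), np.float64(12.0)] z 0.0088
bed 4473 [array([539. , 177.2]), array([399.1, 158.5]), np.float64(24.6)] z 0.0108
rail 330 [array([586.1, 144.6]), array([157. ,  31.3]), np.float64(16.3)] z 0.0208
rail 359 [array([544.1, 241.8]), array([160.9,  32.3]), np.float64(24.6)] z 0.0206
machtop 1549 [array([672.3, 237.5]), array([ 56.5, 110.6]), np.float64(25.1)] z 0.1616
scene table z 0.0005051288726621306
griptop 68 [array([479.1, -67.1]), array([25.5, 13.2]), np.float64(11.4)] z 0.0631
[ 0.4796401  -0.06796061  0.06243041]
disc 3 [array([482.7, -71.2]), array([20.9,  4. ]), np.float64(27.8)] z 0.0272
[ 0.48291155 -0.07036049  0.02632725]
plate 985 [array([525.9, -57.2]), array([154.9,  56.7]), np.float64(11.9)] z 0.0083
bed 3314 [array([543.7, 176.2]), array([404.1, 156.7]), np.float64(25.4)] z 0.0102
rail 176 [array([539., 224.]), array([132.5,  11.1]), np.float64(27.5)] z 0.0194
rail 196 [array([582.4, 137.6]), array([137.5,  13. ]), np.float64(28.4)] z 0.0196
rail 86 [array([691.2, 165. ]), array([76.6,  4. ]), np.float64(24.4)] z 0.0202
machtop 1336 [array([673. , 237.1]), array([ 55.8, 111.8]), np.float64(25.3)] z 0.1631
```

View pics/crop0.png

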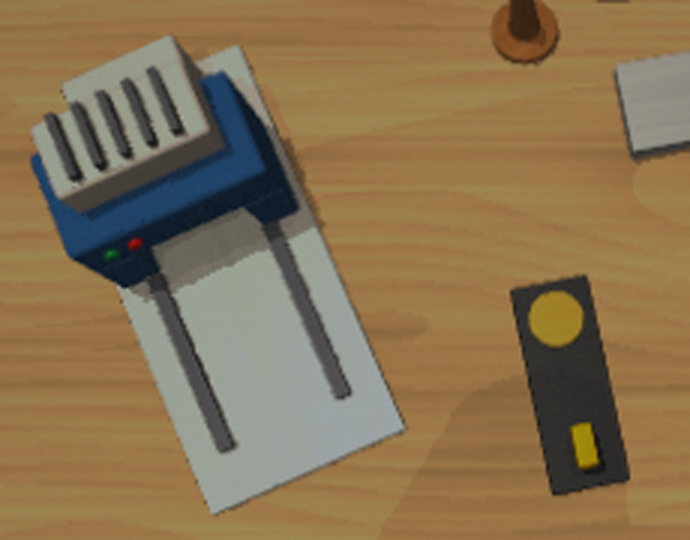

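The crop confirms it: a black plate with a round brass disc at top px (255,156) and a yellow grip. Next I refine the station frame.

```bash
python3 - <<'E'
from h import *
a,b=pickle.load(open('s0.pkl','rb'))
for c in(a,b):
    P=c['P'];I=c['img'].astype(int);hsv=cv2.cvtColor(c['img'],cv2.COLOR_RGB2HSV)
    st=(P[...,1]>.06)&(P[...,1]<.35)&(P[...,0]>.35)&(P[...,0]<.75)
    bed=st&(hsv[...,1]<50)&(I.min(2)>110)&(abs(P[...,2]-.010)<.005)
    bed=cv2.morphologyEx(bed.astype(np.uint8),cv2.MORPH_OPEN,np.ones((3,3)))>0
    rl=st&(I.max(2)<90)&(abs(P[...,2]-.020)<.004)
    for yaw in(24,24.5,25,25.5,26):
        t=np.radians(yaw);ex=np.array([np.cos(t),np.sin(t)]);ey=np.array([-ex[1],ex[0]])
        B=P[bed][:,:2];x=B@ex*1000;y=B@ey*1000;x0=x.min()
        o=[]
        for s in range(0,160,20):
            m=(x>x0+s+5)&(x<x0+s+25);o.append((y[m].min().round(1),y[m].max().round(1)))
        yb=(o[1][0]+o[1][1])/2
        fr=[x[(y>yb+q-8)&(y<yb+q+8)].min().round(1) for q in(-60,-30,0,30,60)]
        r=P[rl][:,:2];rx=r@ex*1000-x0;ry=r@ey*1000;m=(rx>45)&(rx<170)
        print(yaw,'x0',fr,'L',[v[0] for v in o],'R',[v[1] for v in o])
        lo=m&(ry<yb)&(ry>yb-60);hi=m&(ry>yb)&(ry<yb+60)
        print('   rails',np.polyfit(rx[lo],ry[lo],1).round(3),np.polyfit(rx[hi],ry[hi],1).round(3),rx[m].min())
E
```

```text
Traceback (most recent call last):
ValueError: zero-size array to reduction operation minimum which has no identity
```

```bash
python3 - <<'E'
from h import *
a,b=pickle.load(open('s0.pkl','rb'))
for c in(a,b):
    P=c['P'];I=c['img'].astype(int);hsv=cv2.cvtColor(c['img'],cv2.COLOR_RGB2HSV)
    st=(P[...,1]>.06)&(P[...,1]<.35)&(P[...,0]>.35)&(P[...,0]<.75)
    bed=st&(hsv[...,1]<60)&(I.min(2)>90)&(abs(P[...,2]-.010)<.006)
    n,l,s,_=cv2.connectedComponentsWithStats(bed.astype(np.uint8));bed=l==1+s[1:,4].argmax()
    rl=st&(I.max(2)<95)&(abs(P[...,2]-.020)<.004)
    for yaw in(24,24.5,25,25.5,26):
        t=np.radians(yaw);ex=np.array([np.cos(t),np.sin(t)]);ey=np.array([-ex[1],ex[0]])
        B=P[bed][:,:2];x=B@ex*1000;y=B@ey*1000;x0=np.percentile(x,.3)
        mn=lambda v,f:f(v).round(1) if len(v) else None
        o=[(x>x0+s+5)&(x<x0+s+25) for s in range(0,160,20)]
        yb=(y[o[1]].min()+y[o[1]].max())/2
        fr=[mn(x[(y>yb+q-8)&(y<yb+q+8)],np.min) for q in(-60,-30,0,30,60)]
        r=P[rl][:,:2];rx=r@ex*1000-x0;ry=r@ey*1000;m=(rx>45)&(rx<170)
        print(yaw,'x0',fr,'L',[mn(y[m_],np.min) for m_ in o],'R',[mn(y[m_],np.max) for m_ in o])
        lo=m&(ry<yb)&(ry>yb-60);hi=m&(ry>yb)&(ry<yb+60)
        if lo.any() and hi.any(): print('   rails',np.polyfit(rx[lo],ry[lo],1).round(3),np.polyfit(rx[hi],ry[hi],1).round(3))
E
```

```text
24 x0 [np.float64(475.7), np.float64(475.6), np.float64(475.7), np.float64(474.5), np.float64(474.2)] L [np.float64(-137.6), np.float64(-137.3), np.float64(-137.1), np.float64(-137.3), np.float64(-136.6), np.float64(-136.6), np.float64(-136.1), np.float64(-135.9)] R [np.float64(21.0), np.float64(21.2), np.float64(21.2), np.float64(21.7), np.float64(21.7), np.float64(21.9), np.float64(22.3), np.float64(22.6)]
   rails [ 7.00000e-03 -1.06834e+02] [  0.018 -12.141]
24.5 x0 [np.float64(474.7), np.float64(474.8), np.float64(475.1), np.float64(474.3), np.float64(474.3)] L [np.float64(-141.8), np.float64(-141.7), np.float64(-142.0), np.float64(-141.9), np.float64(-141.5), np.float64(-141.7), np.float64(-141.4), np.float64(-141.4)] R [np.float64(16.7), np.float64(16.6), np.float64(16.6), np.float64(16.9), np.float64(16.7), np.float64(16.8), np.float64(16.9), np.float64(17.1)]
   rails [-1.00000e-03 -1.11082e+02] [ 1.0000e-02 -1.6361e+01]
25 x0 [np.float64(473.7), np.float64(473.9), np.float64(474.5), np.float64(474.0), np.float64(474.2)] L [np.float64(-146.0), np.float64(-146.1), np.float64(
[... 2903 characters left out ...]
55.1), np.float64(-154.0)] R [np.float64(5.0), np.float64(3.8), np.float64(5.2), np.float64(3.6), np.float64(5.7), np.float64(3.8), np.float64(4.0), np.float64(3.2)]
   rails [-1.10000e-02 -1.23443e+02] [-7.0000e-03 -2.7964e+01]
26 x0 [np.float64(471.9), np.float64(472.6), np.float64(473.2), np.float64(474.0), np.float64(474.9)] L [np.float64(-157.1), np.float64(-156.8), np.float64(-157.7), np.float64(-158.6), np.float64(-159.0), np.float64(-158.5), np.float64(-160.3), np.float64(-159.4)] R [np.float64(0.7), np.float64(-0.6), np.float64(0.7), np.float64(-1.2), np.float64(0.6), np.float64(-1.3), np.float64(-1.3), np.float64(-2.3)]
   rails [-1.90000e-02 -1.27617e+02] [-1.6000e-02 -3.2017e+01]
```

```bash
cat >> h.py <<'E'
from scipy.spatial.transform import Rotation as Rot
def go(*targets):
    o=ctrl.get_obs(); w,x,y,z=o['eef_rot']; R0=Rot.from_quat([x,y,z,w]); p0=np.array(o['eef_pos'])
    print('t',o['time_s'],'pos',p0.round(4),'yaw',np.degrees(np.arctan2(*R0.as_matrix()[[1,0],0])).round(2),'F',np.round(o['wrist_force'],1),'open',o['opening'],'grip',o['grasp_force'])
    for px,py,pz,yaw in targets:
        t=np.radians(yaw);c,s=np.cos(t),np.sin(t)
        R=Rot.from_matrix([[c,s,0],[s,-c,0],[0,0,-1]])
        print('shift',R0.inv().apply(np.array([px,py,pz])-p0).round(4),'turn',np.degrees((R0.inv()*R).as_rotvec()).round(2))
E
python3 -c "
from h import *
go((.473,-.0665,.15,12),(.473,-.0665,.050,12))"
```

```text
t 0.1 pos [ 0.2274 -0.5276  0.2554] yaw 23.31 F [ 0.5  0.5 -0.9] open 0.9985984241237723 grip 0.0
shift [ 0.4079 -0.3261  0.1061] turn [-9.000e-02 -1.000e-02  1.131e+01]
shift [ 0.4079 -0.326   0.2061] turn [-9.000e-02 -1.000e-02  1.131e+01]
```

servo_tool --series "-1 0.02 -0.016 0.003 0 0 1; -1 0.05 -0.04 0.012 0 0 2; -1 0.085 -0.068 0.022 0 0 3; -1 0.12 -0.096 0.032 0 0 4; -1 0.155 -0.124 0.042 0 0 5; -1 0.19 -0.152 0.052 0 0 6; -1 0.225 -0.18 0.06 0 0 7; -1 0.26 -0.208 0.07 0 0 8; -1 0.295 -0.236 0.08 0 0 9; -1 0.33 -0.264 0.088 0 0 10; -1 0.365 -0.292 0.096 0 0 11; -1 0.395 -0.316 0.104 0 0 11.3"

```text
time_s: 1.1
eef_pos: [0.4497, -0.1095, 0.1586]
eef_rot: [0.0, 0.995, 0.104, 0.0]
wrist_force: [1.5, 0.1, 0.3]
opening: 0.999
grasp_force: 0.0
```

servo_tool --series "-1 0.013 -0.010 0.002 0 0 0; -1 0.013 -0.010 0.002 0 0 0; -1 0.013 -0.010 0.002 0 0 0; -1 0.013 -0.010 0.002 0 0 0"

```text
time_s: 1.43
eef_pos: [0.4596, -0.0996, 0.1569]
eef_rot: [0.0, 0.995, 0.105, -0.0]
wrist_force: [-0.1, -0.3, 0.8]
opening: 1.0
grasp_force: 0.0
```

```bash
python3 - <<'E'
from h import *
c=snap('wrist'); save(c['img'],'w1.png')
P=c['P'];hsv=cv2.cvtColor(c['img'],cv2.COLOR_RGB2HSV)
g=(hsv[...,0]>15)&(hsv[...,0]<35)&(hsv[...,1]>180)&(P[...,2]>.055)&(P[...,2]<.07)&(P[...,0]<.52)&(P[...,0]>.43)&(abs(P[...,1]+.066)<.03)
print(g.sum(),P[g].mean(0),cv2.minAreaRect((P[g][:,:2]*1000).astype(np.float32)))
go((.473,-.0665,.10,12),(.473,-.0665,.048,12))
E
```

```text
822 [ 0.47587156 -0.06659294  0.06101147] ((475.15106201171875, -66.2785873413086), (29.73002815246582, 15.23294734954834), 12.309701919555664)
t 1.4833 pos [ 0.4596 -0.1     0.1571] yaw 11.95 F [ 0.4 -0.   0.4] open 0.9988326451570537 grip 0.0
shift [ 0.0201 -0.03    0.0571] turn [ 0.01  0.01 -0.05]
shift [ 0.0201 -0.03    0.1091] turn [ 0.01  0.01 -0.05]
```

View pics/w1.png

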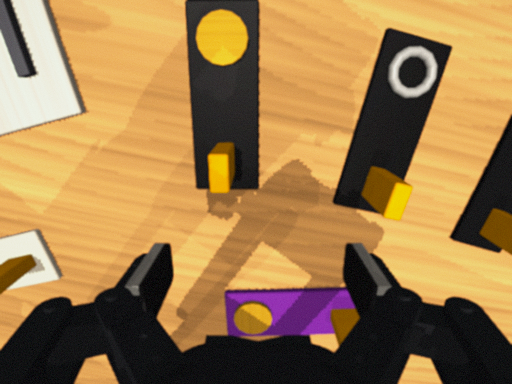

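The wrist view shows the target grip at (221,168), aligned with the tool. It measures (0.4755, -0.066), z 0.061, size 30x15, so it agrees with the first estimate. I'll move over it and go down.

servo_tool --series "-1 0.01 -0.015 0 0 0 0; -1 0.020 -0.03 0 0 0 0; -1 0.020 -0.03 0.02 0 0 0; -1 0.020 -0.03 0.045 0 0 0; -1 0.020 -0.03 0.07 0 0 0; -1 0.020 -0.03 0.09 0 0 0; -1 0.020 -0.03 0.102 0 0 0; -1 0.020 -0.03 0.109 0 0 0; -1 0.020 -0.03 0.109 0 0 0; -1 0.020 -0.03 0.109 0 0 0"

```text
time_s: 2.32
eef_pos: [0.4733, -0.0665, 0.0483]
eef_rot: [0.0, 0.995, 0.104, 0.0]
wrist_force: [-0.4, 0.3, 0.2]
opening: 1.001
grasp_force: 0.0
```

```bash
python3 -c "
from h import *
go((.473,-.0665,.048,12)); print(np.round(ctrl.camera('wrist')['T_tool_cam'],3))"
```

```text
t 2.3167 pos [ 0.4733 -0.0665  0.0483] yaw 11.92 F [-0.4  0.3  0.2] open 1.0009051771240813 grip 0.0
shift [-0.0003 -0.0001  0.0003] turn [ 0.01 -0.01 -0.08]
[[-0.001 -0.952 -0.305  0.078]
 [ 1.    -0.001  0.    -0.   ]
 [-0.001 -0.305  0.952 -0.116]
 [ 0.     0.     0.     1.   ]]
```

The wrist camera sits 78 mm ahead of the tool, so at the home pose it would be over the machine at about its top height. I'll take the equivalent half-turned grasp so that the camera trails.

servo_tool --series "-1 0 0 -0.02 0 0 0; -1 0 0 -0.05 0 0 0; -1 0 0 -0.08 0 0 -5; -1 0 0 -0.09 0 0 -12; -1 0 0 -0.09 0 0 -19; -1 0 0 -0.09 0 0 -26; -1 0 0 -0.09 0 0 -33; -1 0 0 -0.09 0 0 -40; -1 0 0 -0.09 0 0 -47; -1 0 0 -0.09 0 0 -54; -1 0 0 -0.09 0 0 -61; -1 0 0 -0.09 0 0 -68"

```text
time_s: 3.37
eef_pos: [0.4739, -0.066, 0.1395]
eef_rot: [0.001, 0.764, 0.645, 0.001]
wrist_force: [-0.2, 0.3, -0.6]
opening: 1.0
grasp_force: 0.0
```

servo_tool --series "-1 0 0 0 0 0 -7; -1 0 0 0 0 0 -14; -1 0 0 0 0 0 -21; -1 0 0 0 0 0 -28; -1 0 0 0 0 0 -35; -1 0 0 0 0 0 -42; -1 0 0 0 0 0 -49; -1 0 0 0 0 0 -56; -1 0 0 0 0 0 -63; -1 0 0 0 0 0 -70; -1 0 0 0 0 0 -77; -1 0 0 0 0 0 -84"

```text
time_s: 4.37
eef_pos: [0.4739, -0.066, 0.1395]
eef_rot: [0.001, 0.136, 0.991, -0.0]
wrist_force: [0.2, -0.4, 0.7]
opening: 0.999
grasp_force: 0.0
```

servo_tool --series "-1 0 0 0 0 0 -7; -1 0 0 0 0 0 -14; -1 0 0 0 0 0 -21; -1 0 0 0 0 0 -28; -1 0 0 0 0 0 -28; -1 0 0 0 0 0 -28"

```text
time_s: 4.87
eef_pos: [0.4738, -0.0659, 0.1391]
eef_rot: [0.001, -0.103, 0.995, -0.0]
wrist_force: [-0.2, -0.3, 0.8]
opening: 1.001
grasp_force: 0.0
```

```bash
python3 -c "
from h import *
go((.473,-.0665,.048,192)); print(np.round(ctrl.get_obs()['q'],2))"
```

```text
t 4.8667 pos [ 0.4738 -0.0659  0.1391] yaw -168.21 F [-0.2 -0.3  0.8] open 1.0012434728448965 grip 0.0
shift [ 0.001  -0.0003  0.0911] turn [-0.07  0.1  -0.21]
[-0.39  0.11  1.95 -0.    1.08 -2.16]
```

servo_tool --series "-1 0.001 0 0.03 0 0 0; -1 0.001 0 0.06 0 0 0; -1 0.001 0 0.08 0 0 0; -1 0.001 0 0.091 0 0 0; -1 0.001 0 0.091 0 0 0; 1 0.001 0 0.091 0 0 0; 1 0.001 0 0.091 0 0 0; 1 0.001 0 0.091 0 0 0; 1 0.001 0 0.091 0 0 0; 1 0.001 0 0.091 0 0 0; 1 0.001 0 0.091 0 0 0; 1 0.001 0 0.091 0 0 0"

```text
time_s: 5.87
eef_pos: [0.4729, -0.0662, 0.0478]
eef_rot: [0.001, -0.105, 0.995, -0.0]
wrist_force: [-0.3, -0.1, 6.7]
opening: 0.169
grasp_force: 59.5
```

servo_tool --series "1 0 0 0 0 0 0; 1 0 0 0 0 0 0; 1 0 0 0 0 0 0; 1 0 0 -0.01 0 0 0; 1 0 0 -0.03 0 0 0; 1 0 0 -0.045 0 0 0; 1 0 0 -0.045 0 0 0; 1 0 0 -0.045 0 0 0"

```text
time_s: 6.53
eef_pos: [0.4726, -0.0659, 0.0926]
eef_rot: [0.001, -0.105, 0.995, -0.0]
wrist_force: [-0.4, -0.3, -1.8]
opening: 0.166
grasp_force: 58.7
```

```bash
python3 - <<'E'
from h import *
# station frame -> tcp targets ; tcp is 53 tailward of origin (half-turned yaw 205)
t=np.radians(25);S=np.array([.6121,.2102]);ex=np.array([np.cos(t),np.sin(t)])
def tg(xs,z): p=S+ex*(xs-.053); return (p[0],p[1],z,205)
go(tg(-.115,.095),tg(-.115,.06),tg(0,.06))
c=snap('top');save(c['img'][60:260,60:340],'t2.png');pickle.dump(c,open('s2.pkl','wb'))
P=c['P'];I=c['img'].astype(int);hsv=cv2.cvtColor(c['img'],cv2.COLOR_RGB2HSV)
reg=(P[...,0]>.5)&(P[...,0]<.63)&(P[...,1]>-.12)&(P[...,1]<.0)
d=(hsv[...,0]>15)&(hsv[...,0]<32)&(hsv[...,1]>170)&reg&(P[...,2]>.025)
print('disc',d.sum(),P[d].mean(0))
k=(I.max(2)<70)&reg&(P[...,2]>.025)&(P[...,2]<.09)
Q=P[k];A=np.c_[Q[:,:2]-Q[:,:2].mean(0),np.ones(len(Q))];print(len(Q),Q.mean(0),np.linalg.lstsq(A,Q[:,2],rcond=None)[0])
E
```

```text
t 6.5333 pos [ 0.4726 -0.0659  0.0926] yaw -167.99 F [-0.4 -0.3 -1.8] open 0.16581226204132785 grip 58.68980526924133
shift [-0.0302  0.2033 -0.0025] turn [ -0.06   0.07 -12.99]
shift [-0.0301  0.2033  0.0325] turn [ -0.06   0.07 -12.99]
shift [-0.1422  0.2292  0.0326] turn [ -0.06   0.07 -12.99]
disc 10 [ 0.59090216 -0.0505827   0.05962526]
87 [ 0.59598092 -0.05862613  0.05362039] [-0.00893742  0.03295025  0.05362039]
```

View pics/t2.png

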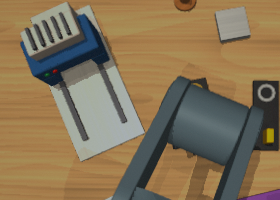

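Lifted and level: the plate top at the nose is at 53.6 mm, against 53 expected. I'll carry it to the channel mouth.

servo_tool --series "1 -0.001 0.01 -0.005 0 0 -1; 1 -0.004 0.03 -0.01 0 0 -2; 1 -0.008 0.055 -0.01 0 0 -3.5; 1 -0.012 0.08 -0.01 0 0 -5; 1 -0.016 0.105 -0.01 0 0 -6.5; 1 -0.02 0.13 -0.01 0 0 -8; 1 -0.023 0.155 -0.01 0 0 -9.5; 1 -0.026 0.175 -0.01 0 0 -11; 1 -0.028 0.19 -0.01 0 0 -12; 1 -0.03 0.2 -0.008 0 0 -13; 1 -0.03 0.203 -0.005 0 0 -13; 1 -0.03 0.203 -0.005 0 0 -13"

```text
time_s: 7.58
eef_pos: [0.4582, 0.1396, 0.0958]
eef_rot: [-0.001, -0.217, 0.976, 0.0]
wrist_force: [-0.5, -0.6, -2.7]
opening: 0.168
grasp_force: 58.8
```

```bash
cat >> h.py <<'E'
t=np.radians(25);S=np.array([.6121,.2102]);ex=np.array([np.cos(t),np.sin(t)]);ey=np.array([-ex[1],ex[0]])
def tg(xs,z,ys=0): p=S+ex*(xs-.053)+ey*ys; return (p[0],p[1],z,205)
def st(P): return np.stack([(P[...,:2]-S)@ex,(P[...,:2]-S)@ey,P[...,2]],-1)
E
python3 - <<'E'
from h import *
go(tg(-.115,.075),tg(-.115,.06),tg(0,.06))
c=snap('scene');a=snap('top');
save(np.hstack([cv2.resize(c['img'][130:320,250:512],None,fx=1.5,fy=1.5),cv2.resize(a['img'][50:240,60:320],(390,285))]),'s3.png')
for c in (c,a):
    Q=st(c['P']);I=c['img'].astype(int);hsv=cv2.cvtColor(c['img'],cv2.COLOR_RGB2HSV)
    reg=(abs(Q[...,1])<.04)&(Q[...,0]>-.2)&(Q[...,0]<0)&(Q[...,2]>.03)&(Q[...,2]<.08)
    d=(hsv[...,0]>15)&(hsv[...,0]<32)&(hsv[...,1]>170)&reg&(Q[...,0]>-.12)
    print('disc',d.sum(),np.median(Q[d],0) if d.any() else 0)
    k=(I.max(2)<70)&reg&(Q[...,0]>-.11);q=Q[k]
    if len(q)>30:
        A=np.c_[q[:,:2],np.ones(len(q))];print(len(q),q.min(0),q.max(0),np.linalg.lstsq(A,q[:,2],rcond=None)[0])
E
```

```text
t 7.5833 pos [0.4582 0.1396 0.0958] yaw -154.92 F [-0.5 -0.6 -2.7] open 0.16791252261810732 grip 58.78792405128479
shift [-0.0014 -0.001   0.0208] turn [ 0.05 -0.12  0.08]
shift [-0.0014 -0.001   0.0358] turn [ 0.05 -0.12  0.08]
shift [-0.1164 -0.0012  0.0356] turn [ 0.05 -0.12  0.08]
disc 0 0
411 [-0.10983492 -0.03136235  0.04892163] [-0.03767496  0.02757432  0.06025663] [-0.01265201  0.01576812  0.05476827]
disc 49 [-0.05244448 -0.007189    0.06224235]
261 [-0.10990892 -0.0300452   0.0513127 ] [-0.0372719   0.0286246   0.06127758] [-0.00376724  0.00759756  0.05627937]
```

View pics/s3.png

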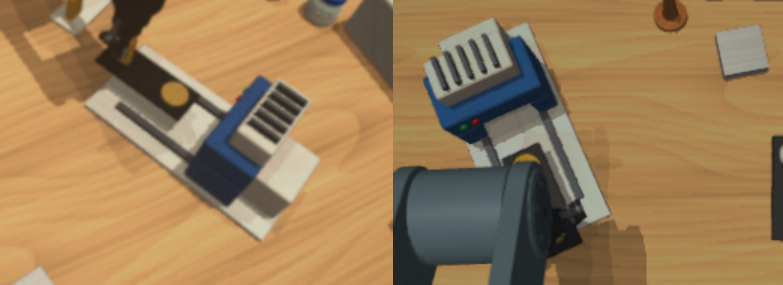

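The pallet is in line with the channel: y from -30 to +28 mm, nose at x -37, level. In the picture the disc is at (175,94), short of the bridge. I'll lower it and slide in.

servo_tool --series "1 0 -0.001 0.01 0 0 0; 1 -0.001 -0.001 0.02 0 0 0; 1 -0.001 -0.001 0.03 0 0 0; 1 -0.001 -0.001 0.036 0 0 0; 1 -0.001 -0.001 0.036 0 0 0; 1 -0.008 -0.001 0.036 0 0 0; 1 -0.02 -0.001 0.036 0 0 0; 1 -0.035 -0.001 0.036 0 0 0; 1 -0.05 -0.001 0.036 0 0 0; 1 -0.065 -0.001 0.036 0 0 0; 1 -0.075 -0.001 0.036 0 0 0; 1 -0.08 -0.001 0.036 0 0 0"

```text
time_s: 8.68
eef_pos: [0.5344, 0.1726, 0.0617]
eef_rot: [0.001, -0.217, 0.976, -0.0]
wrist_force: [0.9, -0.8, -2.7]
opening: 0.167
grasp_force: 58.7
```

```bash
python3 - <<'E'
from h import *
go(tg(-.01,.06),tg(0,.059))
E
```

```text
t 8.6833 pos [0.5344 0.1726 0.0617] yaw -154.98 F [ 0.9 -0.8 -2.7] open 0.16673775110647945 grip 58.70429277420044
shift [-0.0233  0.0013  0.0017] turn [-0.04  0.13  0.02]
shift [-0.0333  0.0013  0.0027] turn [-0.04  0.13  0.02]
```

servo_tool --series "1 -0.008 0.001 0.001 0 0 0; 1 -0.016 0.001 0.002 0 0 0; 1 -0.022 0.001 0.002 0 0 0; 1 -0.026 0.001 0.002 0 0 0; 1 -0.028 0.001 0.002 0 0 0; 1 -0.03 0.001 0.002 0 0 0; 1 -0.03 0.001 0.002 0 0 0"

```text
time_s: 9.27
eef_pos: [0.5592, 0.1855, 0.059]
eef_rot: [0.0, -0.217, 0.976, -0.0]
wrist_force: [-1.1, 0.1, -1.4]
opening: 0.165
grasp_force: 58.7
```

servo_tool --series "1 -0.001 0 0 0 0 0; 1 -0.002 0 0 0 0 0; 1 -0.003 0 0 0 0 0; 1 -0.003 0 0 0 0 0"

```text
time_s: 9.6
eef_pos: [0.5619, 0.1868, 0.0591]
eef_rot: [0.0, -0.216, 0.976, -0.0]
wrist_force: [1.1, -0.4, -1.7]
opening: 0.166
grasp_force: 58.7
```

servo_tool --series "1 -0.001 0 0 0 0 0; 1 -0.002 0 0 0 0 0; 1 -0.002 0 0 0 0 0"

```text
time_s: 9.85
eef_pos: [0.5637, 0.1876, 0.059]
eef_rot: [-0.0, -0.217, 0.976, 0.0]
wrist_force: [0.1, 0.2, -2.8]
opening: 0.171
grasp_force: 58.8
```

servo_tool --series "1 -0.001 0 0 0 0 0; 1 -0.002 0 0 0 0 0; 1 -0.002 0 0 0 0 0"

```text
time_s: 10.1
eef_pos: [0.5638, 0.1881, 0.0584]
eef_rot: [-0.002, -0.216, 0.976, -0.0]
wrist_force: [-5.9, -2.3, 0.7]
opening: 0.164
grasp_force: 59.3
```

It's at the stop: about 6 N opposing, at the expected position. I'll ease off 1 mm, lower to the bed and open.

servo_tool --series "1 0.001 0 0 0 0 0; 1 0.001 0 0.001 0 0 0; -1 0.001 0 0.001 0 0 0; -1 0.001 0 0.001 0 0 0; -1 0.001 0 0.001 0 0 0; -1 0.001 0 0.001 0 0 0; -1 0.001 0 0.001 0 0 0; -1 0.001 0 0.001 0 0 0"

```text
time_s: 10.77
eef_pos: [0.5648, 0.1881, 0.0582]
eef_rot: [0.0, -0.216, 0.976, 0.0]
wrist_force: [0.5, 1.0, 0.2]
opening: 0.991
grasp_force: 0.0
```

servo_tool --series "-1 0 0 -0.01 0 0 0; -1 0 0 -0.03 0 0 0; -1 0.005 0 -0.06 0 0 0; -1 0.03 0 -0.09 0 0 0; -1 0.06 0 -0.12 0 0 0; -1 0.09 0 -0.15 0 0 0; -1 0.12 0 -0.17 0 0 0; -1 0.15 0 -0.18 0 0 0; -1 0.15 0 -0.18 0 0 0; -1 0.15 0 -0.18 0 0 0"

```text
time_s: 11.6
eef_pos: [0.4285, 0.1244, 0.2398]
eef_rot: [0.002, -0.216, 0.976, -0.0]
wrist_force: [0.4, 1.2, 0.1]
opening: 1.001
grasp_force: 0.0
```

```bash
python3 - <<'E'
from h import *
go()
c=snap('scene');a=snap('top')
save(np.hstack([cv2.resize(c['img'][130:320,250:512],None,fx=1.5,fy=1.5),cv2.resize(a['img'][50:240,60:320],(390,285))]),'s4.png')
for c in (c,a):
    Q=st(c['P']);I=c['img'].astype(int);hsv=cv2.cvtColor(c['img'],cv2.COLOR_RGB2HSV)
    g=(hsv[...,0]>15)&(hsv[...,0]<32)&(hsv[...,1]>170)&(Q[...,2]>.066)&(Q[...,2]<.08)&(abs(Q[...,1])<.04)&(abs(Q[...,0]+.05)<.04)
    print('grip',g.sum(),np.median(Q[g],0) if g.any() else 0, cv2.minAreaRect((Q[g][:,:2]*1000).astype(np.float32)) if g.any() else 0)
    k=(I.max(2)<70)&(abs(Q[...,1])<.034)&(Q[...,0]>-.1)&(Q[...,0]<.02)&(Q[...,2]>.013)&(Q[...,2]<.03);q=Q[k]
    if len(q)>30:
        A=np.c_[q[:,:2],np.ones(len(q))];print(len(q),q.min(0),q.max(0),np.linalg.lstsq(A,q[:,2],rcond=None)[0])
E
```

```text
t 11.6 pos [0.4285 0.1244 0.2398] yaw -155.04 F [0.4 1.2 0.1] open 1.0014337677921106 grip 0.0
grip 81 [-0.05003787 -0.00373639  0.07301403] ((-51.12603759765625, -2.504352569580078), (27.16465950012207, 15.393489837646484), 4.196844100952148)
629 [-0.07836593 -0.03168846  0.01302459] [0.0084656 0.0282507 0.023239 ] [-0.00599219  0.00495538  0.01789248]
grip 109 [-0.0522203  -0.00046717  0.0731667 ] ((-51.25440979003906, 0.20934772491455078), (31.166955947875977, 15.046881675720215), 1.2303894758224487)
943 [-0.08140171 -0.03012094  0.01365086] [0.01985465 0.02974789 0.02978188] [ 0.00099141 -0.00334749  0.01886611]
```

View pics/s4.png

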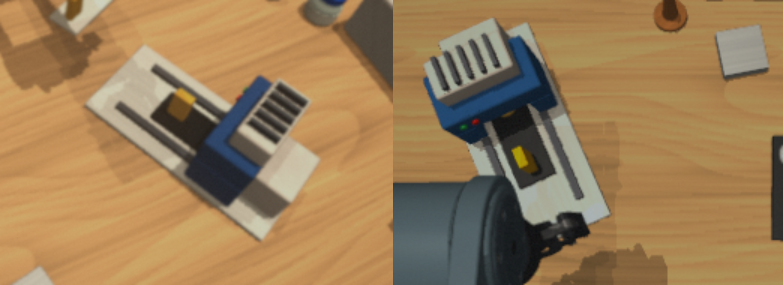

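The pallet is seated, with its grip at (182,104) and (522,158) in front of the bridge. Its origin is at x about -1 mm and y about -1 mm, flat, plate top at 18 mm. The gripper is clear, so I'm handing in.

```bash
python3 -c "
from bench import ctrl
print(ctrl.hand_in())"
```

```text
the job is handed in; nothing more can be done
None
```

The brass-medallion pallet is seated against the red stop, flat on the bed (about 1 mm off by camera), the gripper is clear, the other pallets were never touched, and the job is handed in at about 12 s; no verdict was returned.

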